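Put the upper tier on the rotating desk organiser

ROBOT

A 6-joint arm with a two-finger parallel gripper is mounted at the origin on a cart in front of the work surface, level with it; the furniture and walls round the work are solid. World frame = base frame: x ahead of the robot, y to its left, z up, the work surface at z = 0. Lengths are in m, angles in rad, forces in N, time in s.
With the tool pointing down it reaches from about 0.275 to 0.85 m from the base axis. Payload 5.2 kg.
Tool frame: the origin (TCP) lies on the centre line of the jaws, within the pads' length; the fingertips stand env.tip_extent ahead of it and the grasp point (between the pads) lies 2 mm behind it (env.tip_extent is the distance from the TCP to the fingertips, in m); z points along the fingers, y is the line along which they close (so a half turn about z gives the same grasp; the last joint's range is limited). The gripper opens to 85 mm and grips with 20 to 120 N. Pads are 22 mm wide; open, the fingers measure 114 mm over their backs; the gripper's body (76 mm by 85 mm) begins 54 mm behind the grasp point. The pads swing forward as they close: fully open they stand 13 mm farther back than shut.
Start: joints at [1.112, 0.259, 1.535, -0, 1.348, -0.203], TCP at [0.139, 0.532, 0.248] pointing down, gripper open.
Joint ranges: [-3.14, 3.14], [-0.91, 2.08], [0.19, 2.58], [-1.22, 4.36], [0.22, 2.71], [-3.12, 3.12]. Speed limits (rad/s): [2.57, 2.57, 3.14, 3.14, 3.14, 3.14].

INTERFACE

Orientations are given as a unit quaternion [x, y, z, w].
In Python, from cell import get_state, imaging, finish_job, env gives the robot as it stands.
- The arm moves only by the tool servo_tool, never from a script. Its argument "targets" is text: rows parted by semicolons, each of 7 numbers parted by spaces: the turn, a rotation vector about the world's x, y, z in units of 6 degrees (1.0 is 6 degrees), then the shift along the world's x, y, z in units of 30 mm (1.0 is 30 mm), then the finger opening in mm, from 0 to 85.4. A call has 1 to 8 rows; each row is the pose to reach, as a shift and turn from the pose commanded when the call began; what a row does not reach only later rows make up. A row lasts 1/12 s, in which the tool goes at most 41.7 mm and 7.16 degrees, less where a joint would pass 70% of its speed; a pose out of reach is approached as far as the arm can. A call with a gripper value outside its range is refused whole. The fingers move at their own pace and stop on an object; "squeeze" is the grip in N (left out, the last holds). Time passes only in rows, so rows that repeat a pose let the fingers close. It gives the time, the measured TCP pose, the force, the opening and the grip force at its end, in the units of the state.
- get_state(): the state, without advancing time (a new reading comes with each control period).
- imaging.grab_frame(name): name is "scene" or "top" or "wrist"; returns a dict with "img" (400x640x3 uint8, red, green, blue), "fx", "fy", "cx", "cy" (pixels), "distortion" ([k1, k2, p1, p2, k3] as OpenCV has them; the pictures are not rectified), "R" (3x3) and "t" (3): a world point X has camera coordinates R X + t. Camera axes: x right, y down, z forward; pixel columns grow to the right and rows downward; lengths in m; the calibration is good to about 2 mm. A picture is of the moment at which its call begins. There is no depth.
- finish_job(): hands the job in; it is judged then, once.
Trained networks look in a picture, given as the dict that the camera call returned (one of the last four; its "shot" number tells which), for a name from the list of things; names that differ only in an ending like _2 or _b are one class to them, and where a whole thing is asked for, a point or a joint stands for the part that bears it (a point fixed in the world has none). Each returns a list of dicts, best first, with "confidence" (0 to 1); they miss things now and then, are a little off and sometimes report something else, mostly with a low value. They report only what shows in the picture. A call takes as long as a camera call. They do not tell look-alikes from the thing itself.
- imaging.cut_out(name, picture): "pixels" (400x640 bool, what is visible of it) and "rect" ([left, top, right, bottom] in pixels, round what is visible of it).
The state is a dict: "t": time; "qpos": joint angles; "joint_velocities": joint speeds; "joint_efforts": joint torques, N m; "position": TCP position; "eef_rot": TCP orientation; "wrist_force": force on the tool from outside, world axes, zero at the start; "moment": the same for the moment, N m; "opening": finger opening in m; "finger_force": force on a finger pad.
Only numpy, scipy, OpenCV 4.12 (cv2) and the standard library are available. Lean on these libraries where they do the work, as an engineer would, in place of code of your own. Each camera call takes 0.05 s, during which the arm holds its last target. There are 200 camera calls.

TASK

Put the white rotating desk organiser back together: slide the longer of the two metal spacer tubes down over its upright shaft until it sits on the seat, then fit the loose round tray over the shaft top so that its hub rests level on the spacer and the standing glue stick comes up through the tray's cut-out. Then set the small grey pencil sharpener in that upper tray and leave the organiser turned so that the glue stick stands straight at the front, towards the desk's front edge. Leave the shorter spacer and the other things on the desk where they are.

Things in the scene. Friction and masses are not known exactly. Their poses are not given: they have to be found in the camera images.
- carousel (a joint): Angle (rad) of the organiser's white platter about its upright shaft, from above positive anticlockwise. At 0 the glue stick stands straight at the front, on the -x side of the shaft. It starts 0.6 to 1.3 rad clockwise from there (glue stick towards the left, +y). It turns freely either way and stays where it is left; about 0.6 N at the rim turns it.
- carousel_base: Foot of the rotating organiser, fixed on the desk. Origin on the shaft axis at desk height. The platter on it is 184 mm across, floor 18 mm and rim 32 mm above the desk. Fixed on the platter: the glue stick; roughly opposite, a tape roll on edge, its top 79 mm above the desk, 52 mm and more from the shaft (too tall for the short spacer); a white eraser.
- rim_lug (a point): Centre, 25 mm above the desk, of one of six round white finger lugs round the platter's rim, for turning it: 16 mm across, from 12 to 38 mm above the desk, centre 102 mm and outer edge 110 mm from the shaft axis. The six stand 60 degrees apart and turn with the platter. This one is 30 degrees anticlockwise (from above) of the glue stick.
- shaft_seat (a point): Point on the shaft axis at the flat seat round the shaft's foot, 22 mm above the desk; the spacer's underside comes to rest here. Its axes turn with the platter and are the world's at joint value 0.
- shaft_top (a point): Centre of the top of the upright aluminium shaft, 114 mm above the desk (92 mm above the seat). The shaft is 16 mm in diameter; its last 7 mm taper to 9 mm.
- glue_top (a point): Centre of the top of the glue stick (27 mm in diameter, 94 mm tall) that stands fixed in a socket on the platter, 56 mm from the shaft axis; its top is 112 mm above the desk.
- long_spacer: The longer metal spacer tube, standing upright on the desk: 30 mm outside, 18 mm bore right through, 70 mm tall, about 70 g. Origin at the centre of its underside, z up the axis.
- short_spacer: The shorter spacer tube, the same but 40 mm tall; not needed. The two spacers' places are swapped at random. Origin at the centre of its underside.
- upper_tray: Loose white round tray, 124 mm across, lying level on the desk, about 160 g. Floor 4 mm thick, rim 14 mm high. Central round hub, 30 mm in diameter, top 50 mm above the underside, is the handle; from below it has a blind bore 18 mm wide, 26 mm deep. Origin at the centre of its underside, z up. Seated on the long spacer its underside is 92 mm above the desk.
- cutout (a point): Point in the middle of the tray's cut-out, level with its underside, 56 mm from the tray's centre along the tray's own -x. The cut-out is a wedge 50 degrees wide from 32 mm off the centre to the rim, edged by walls 14 mm high. This point belongs on the glue stick's axis, give or take 9 mm sideways; the stick then stands 20 mm above the tray's underside.
- sharpener: Small grey block-shaped pencil sharpener, 24 x 27 x 15 mm (own x, y, z), about 12 g, lying flat on the desk. Origin at the centre of its underside. Between the tray's hub and rim there is 44 mm of floor for it.
- masking_tape: Bystander: a roll of masking tape, 100 mm across and 25 mm high, lying flat. Origin at the centre of its underside.
- binder_clip: Bystander: a small black binder clip, 16 x 25 x 32 mm, standing near the spacers. Origin at the centre of its underside.
There are look-alikes about, which are no part of the job. What is shaped like the long_spacer but blue or green is not meant.

How it is judged:
By the outcome, as a careful person would: the job done as asked, in the order asked, and still so for the second after the job is handed in, with the robot touching nothing.
It also fails if it takes over 72 s, if anything falls off the work surface, if the arm or the gripper's body presses on something with over 40 N, if the wrist force passes 120 N, or if a joint passes its speed limit or range.

## Working session

There is one attempt and no reset: what is moved stays moved. The work goes in short steps, Python scripts to look and compute and a tool call to move; the robot and the scene stay as the last step left them, time stands still between calls to the robot, and variables do not carry over. Pictures are saved under pics/ and viewed, at most 10 in all, crops included, and the job is handed in when it is done.

Besides the shell and the picture viewer there is one more tool, called after "Emit:" as a command line: name --argument value ..., lists and objects as JSON in quotes. servo_tool: Moves the arm, as the interface text tells. Its arguments: {"type":"object","properties":{"targets":{"type":"string"},"squeeze":{"type":"number"}},"required":["targets"]}

```bash
ls; mkdir -p pics
cat > h.py <<'E'
import numpy as np, cv2
from cell import get_state, imaging, finish_job, env
def grab(n, save=None):
    f=imaging.grab_frame(n)
    if save: cv2.imwrite('pics/'+save+'.png', cv2.cvtColor(f['img'],cv2.COLOR_RGB2BGR))
    return f
def K(f): return np.array([[f['fx'],0,f['cx']],[0,f['fy'],f['cy']],[0,0,1.]])
def ray(f,uv):
    p=cv2.undistortPoints(np.array([[uv]],float),K(f),np.array(f['distortion'],float)).ravel()
    R=np.array(f['R']);t=np.array(f['t']); d=R.T@np.array([p[0],p[1],1]); return -R.T@t, d/np.linalg.norm(d)
def onz(f,uv,z):
    o,d=ray(f,uv); return o+d*(z-o[2])/d[2]
def tri(*fu):
    A=np.zeros((3,3));b=np.zeros(3)
    for f,uv in fu:
        o,d=ray(f,uv);M=np.eye(3)-np.outer(d,d);A+=M;b+=M@o
    return np.linalg.solve(A,b)
def proj(f,X):
    r,_=cv2.Rodrigues(np.array(f['R'],float))
    return cv2.projectPoints(np.array(X,float).reshape(-1,1,3),r,np.array(f['t'],float),K(f),np.array(f['distortion'],float))[0].reshape(-1,2)
def det(f,n):
    r=imaging.cut_out(n,f)
    return r
E
python3 - <<'E'
from h import *
print(env.tip_extent, get_state()['position'],get_state()['eef_rot'])
fs={n:grab(n,n+'0') for n in('scene','top','wrist')}
for c in('top','scene'):
  f=fs[c]
  print(c,'cam at',np.round(-np.array(f['R']).T@f['t'],3))
  for n in['carousel_base','glue_top','long_spacer','short_spacer','upper_tray','sharpener','masking_tape','binder_clip']:
    for r in det(f,n)[:3]:
      if r['confidence']<.2: continue
      ys,xs=np.nonzero(r['pixels']); m=(xs.mean(),ys.mean())
      print(n,round(r['confidence'],2),np.round(r['rect']),np.round(m,1),'z0:',np.round(onz(f,m,0)[:2],3))
a=cv2.imread('pics/top0.png');b=cv2.imread('pics/scene0.png')
E
```

```text
pics
0.017 [0.13893937 0.531638   0.24746905] [ 1.27574968e-01  9.91828502e-01 -8.75440916e-04 -2.88783574e-04]
top cam at [0.328 0.189 1.47 ]
carousel_base 0.57 [311. 156. 381. 227.] [344.  189.4] z0: [0.562 0.125]
glue_top 0.91 [309. 158. 380. 227.] [344.2 189.2] z0: [0.562 0.124]
long_spacer 0.67 [420. 178. 431. 189.] [425.7 182.2] z0: [ 0.586 -0.125]
long_spacer 0.5 [416. 147. 424. 164.] [418.6 155.8] z0: [ 0.669 -0.105]
short_spacer 0.59 [421. 221. 431. 231.] [424.3 226.1] z0: [ 0.452 -0.118]
upper_tray 0.76 [249. 164. 292. 206.] [270.9 187.5] z0: [0.566 0.347]
sharpener 0.4 [263. 228. 275. 237.] [267.8 232.9] z0: [0.428 0.353]
masking_tape 0.57 [201. 212. 233. 244.] [214.6 228.9] z0: [0.438 0.515]
scene cam at [ 0.119 -0.78   0.718]
carousel_base 0.71 [288. 195. 372. 270.] [328.2 233.7] z0: [0.573 0.161]
carousel_base 0.37 [278. 182. 314. 211.] [295.1 197.6] z0: [0.565 0.366]
glue_top 0.84 [288. 192. 373. 265.] [328.3 233.6] z0: [0.574 0.162]
long_spacer 0.97 [405. 259. 423. 288.] [414.8 272.3] z0: [ 0.688 -0.062]
long_spacer 0.82 [354. 259. 366. 292.] [359.4 275.1] z0: [ 0.567 -0.018]
long_spacer 0.75 [378. 268. 398. 305.] [388.1 287.4] z0: [ 0.604 -0.082]
upper_tray 0.84 [275. 186. 313. 210.] [295.2 197.7] z0: [0.565 0.366]
upper_tray 0.38 [221. 168. 255. 192.] [237.5 181.5] z0: [0.442 0.529]
masking_tape 0.64 [222. 170. 258. 192.] [237.9 181.4] z0: [0.443 0.529]
```

Run:
```python
import cv2,numpy as np
a=cv2.imread('pics/top0.png')[130:260,190:450];b=cv2.imread('pics/scene0.png')[150:330,200:450]
a=cv2.resize(a,None,fx=3,fy=3,interpolation=cv2.INTER_CUBIC)[:300*2]; b=cv2.resize(b,None,fx=3,fy=3,interpolation=cv2.INTER_CUBIC)
cv2.imwrite('pics/a.png',a);cv2.imwrite('pics/b.png',b)
```

```text
(no output)
```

View pics/a.png

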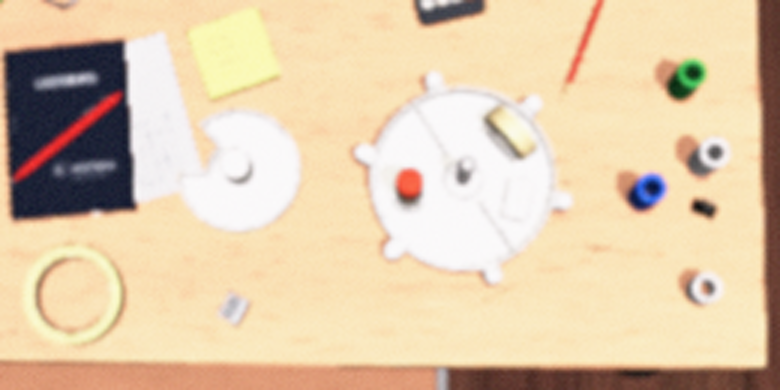

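View pics/b.png

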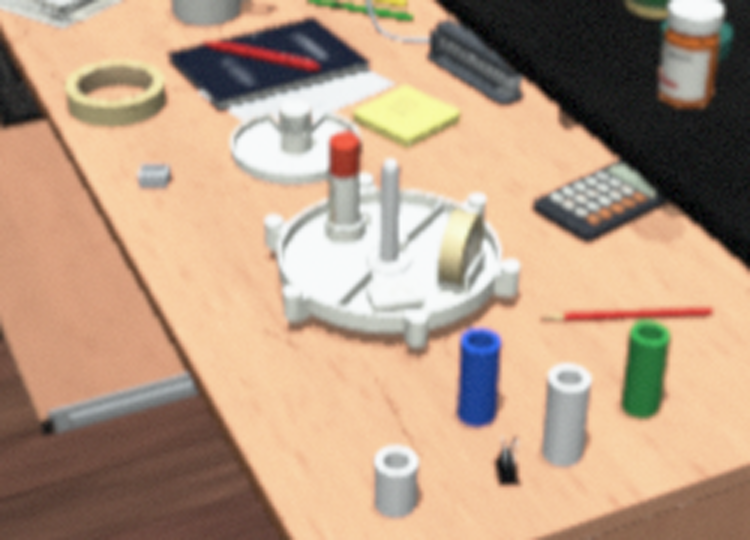

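Top view: long metal spacer at (428,181), with a binder clip below it and the blue look-alike to its left. The short spacer is at (425,226), the shaft at (345,184), the red glue cap at (326,191), the tray at (270,187) with its cut-out to the upper left, and the sharpener at (268,233). The scene view agrees.

Run:
```python
from h import *
T=grab('top');S=grab('scene')
A=lambda x,y:(190+x/3-.33,130+y/3-.33); B=lambda x,y:(200+x/3-.33,150+y/3-.33)
for n,a,b in[('long top',(713,153),(568,375)),('short top',(706,288),(396,457)),('shaft top',(467,161),(391,163)),('glue top',(408,183),(345,139)),('hub top',(238,163),(295,107)),('sharp',(235,306),(154,172)),('blue',(652,188),(480,339)),('clip',(704,207),(508,462))]:
  print(n,np.round(tri((T,A(*a)),(S,B(*b))),3))
c=np.array([onz(T,A(*p),.02)[:2] for p in[(531,103),(562,201),(493,273),(393,250),(365,153),(434,80)]])
print('lugs',c.round(3),c.mean(0))
p=[onz(T,A(*q),.004)[:2] for q in [(203,135),(190,172)]];print('cut corners',np.round(p,3))
f=grab('wrist');R=np.array(f['R']);s=get_state()
from scipy.spatial.transform import Rotation as Ro
W=Ro.from_quat(s['eef_rot']).as_matrix();o=-R.T@f['t']
print('cam in tool',W.T@(o-s['position']),'\n',(R@W).round(3),f['fx'])
```

```text
long top [ 0.579 -0.116  0.069]
short top [ 0.45  -0.112  0.04 ]
shaft top [0.561 0.126 0.111]
glue top [0.542 0.181 0.109]
hub top [0.568 0.348 0.049]
sharp [0.43  0.352 0.011]
blue [ 0.544 -0.055  0.069]
clip [ 0.535 -0.118  0.009]
lugs [[0.637 0.058]
 [0.538 0.027]
 [0.465 0.096]
 [0.487 0.195]
 [0.584 0.224]
 [0.66  0.155]] [0.56173593 0.12578791]
cut corners [[0.604 0.389]
 [0.566 0.401]]
cam in tool [ 0.07236941  0.00024164 -0.12599424] 
 [[-0.001  1.    -0.   ]
 [-0.959 -0.001 -0.282]
 [-0.282 -0.     0.959]] 328.90959337868
```

Emit:
servo_tool --targets "0 0 -2 4.9 -7.2 -0.2 60;0 0 -2 4.9 -7.2 -0.2 60;0 0 -2 4.9 -7.2 -0.2 60;0 0 -2 4.9 -7.2 -0.2 60;0 0 -2 4.9 -7.2 -0.2 60;0 0 -2 4.9 -7.2 -0.2 60;0 0 -2 4.9 -7.2 -0.2 60"

```text
t: 1.68
position: [0.2885, 0.3122, 0.2424]
eef_rot: [0.232, 0.973, -0.001, 0.001]
wrist_force: [0.3, 1.2, -0.1]
opening: 0.0601
finger_force: 0.0
```

Emit:
servo_tool --targets "0 0 -2 4.9 -7.2 -0.2 60;0 0 -2 4.9 -7.2 -0.2 60;0 0 -2 4.9 -7.2 -0.2 60;0 0 -2 4.9 -7.2 -0.2 60;0 0 -2 4.9 -7.2 -0.2 60;0 0 -2 4.9 -7.2 -0.2 60;0 0 -2 4.9 -7.2 -0.2 60"

```text
t: 2.27
position: [0.4363, 0.0955, 0.2365]
eef_rot: [0.333, 0.943, -0.001, 0.002]
wrist_force: [0.5, -0.4, 0.6]
opening: 0.0599
finger_force: 0.0
```

Emit:
servo_tool --targets "0 0 0 4.9 -7.2 -1 60;0 0 0 4.9 -7.2 -1 60;0 0 0 4.9 -7.2 -1 60;0 0 0 4.9 -7.2 -1 60;0 0 0 4.9 -7.2 -1 60;0 0 0 4.9 -7.2 -1 60;0 0 0 4.9 -7.2 -1 60;0 0 0 4.9 -7.2 -1 60"

```text
t: 2.93
position: [0.5814, -0.1187, 0.205]
eef_rot: [0.333, 0.943, -0.0, -0.0]
wrist_force: [-0.2, 0.2, 0.8]
opening: 0.06
finger_force: 0.0
```

```bash
cat >> h.py <<'E'
def show(f,name,c=None,s=1):
    i=cv2.cvtColor(f['img'],cv2.COLOR_RGB2BGR)
    if c: i=i[c[1]:c[3],c[0]:c[2]]
    cv2.imwrite('pics/'+name+'.png',cv2.resize(i,None,fx=s,fy=s,interpolation=cv2.INTER_CUBIC))
def yaw():
    from scipy.spatial.transform import Rotation as Ro
    m=Ro.from_quat(get_state()['eef_rot']).as_matrix(); return np.degrees(np.arctan2(m[1,1],m[0,1])), m[:,2]
E
python3 - <<'E'
from h import *
s=get_state();print(s['t'],s['position'],yaw(),s['opening'],s['qpos'])
f=grab('wrist')
for r in det(f,'long_spacer')[:4]: print(r['confidence'],r['rect'])
print(proj(f,[[.579,-.116,.07],[.579,-.116,0]]))
show(f,'w1')
E
```

```text
2.9333 [ 0.58135393 -0.11874633  0.20503672] (np.float64(51.14870435648718), array([-7.04629839e-04, -2.02833924e-04, -9.99999731e-01])) 0.06004676673205816 [-3.89060070e-01  3.66902684e-01  1.49088198e+00 -4.74275149e-04
  1.28438305e+00 -1.28163912e+00]
0.98 [303.7, 156.7, 338.4, 202.2]
0.81 [365.6, 207.9, 412.4, 249.8]
0.63 [332.0, 83.3, 372.8, 124.6]
0.2 [203.9, 40.3, 250.5, 80.2]
[[318.51803447 188.02474692]
 [318.36906061 170.60052862]]
```

View pics/w1.png

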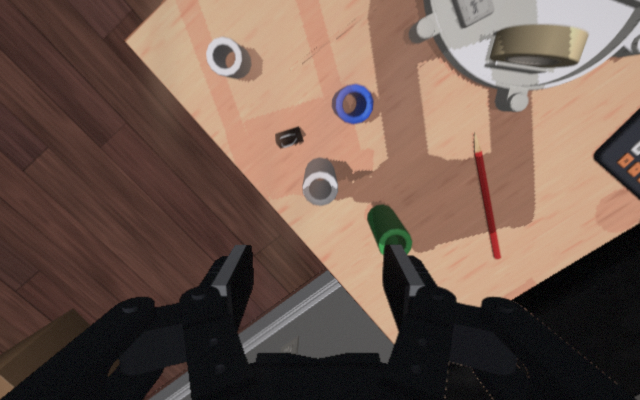

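Emit:
servo_tool --targets "0 0 0 0 0 -1 50;0 0 0 0 0.07 -2 50;0 0 0 0 0.07 -2.5 50;0 0 0 0 0.07 -2.5 50;0 0 0 0 0.07 -2.5 50"

```text
t: 3.45
position: [0.5792, -0.1118, 0.1315]
eef_rot: [0.33, 0.944, 0.0, -0.001]
wrist_force: [-0.7, -0.6, 0.2]
opening: 0.0502
finger_force: 0.0
```

```bash
cat >> h.py <<'E'
def ring(f,X,r,z,win=12,thr=None):
    """refine centre of a horizontal circle (radius r at height z) near X by maximising gradient along projected circle"""
    g=cv2.GaussianBlur(cv2.cvtColor(f['img'],cv2.COLOR_RGB2GRAY),(0,0),1.0).astype(np.float32)
    m=np.hypot(cv2.Sobel(g,cv2.CV_32F,1,0),cv2.Sobel(g,cv2.CV_32F,0,1)); a=np.linspace(0,2*np.pi,90,endpoint=False)
    best=(-1,)
    rr=np.atleast_1d(r)
    for dx in np.arange(-win,win+.1,1)/1000:
        for dy in np.arange(-win,win+.1,1)/1000:
            sc=0
            for q in rr:
                p=proj(f,np.c_[X[0]+dx+q*np.cos(a),X[1]+dy+q*np.sin(a),np.full(90,z)]).astype(np.float32)
                sc+=cv2.remap(m,p[:,0],p[:,1],cv2.INTER_LINEAR).mean()
            if sc>best[0]: best=(sc,X[0]+dx,X[1]+dy)
    return np.round(best,4)
E
python3 - <<'E'
from h import *
s=get_state();print(s['t'],s['position'],yaw()[0])
f=grab('wrist')
for r in det(f,'long_spacer')[:3]: print(r['confidence'],r['rect'])
X=(.580,-.1145)
for z in(.067,.07,.073): print(z,ring(f,X,[.015,.009],z))
print(proj(f,[[*X,.07]])); show(f,'w2',(200,100,500,300),2)
E
```

```text
3.45 [ 0.57922815 -0.1118294   0.13146559] 51.45019289318829
0.62 [291.0, 178.2, 337.3, 251.1]
0.61 [381.4, 238.3, 431.7, 282.2]
0.58 [330.5, 89.6, 389.3, 145.4]
0.067 [ 1.88739e+02  5.82000e-01 -1.16500e-01]
0.07 [ 1.96018e+02  5.81000e-01 -1.16500e-01]
0.073 [ 1.905957e+02  5.800000e-01 -1.155000e-01]
[[315.07160589 228.09584301]]
```

View pics/w2.png

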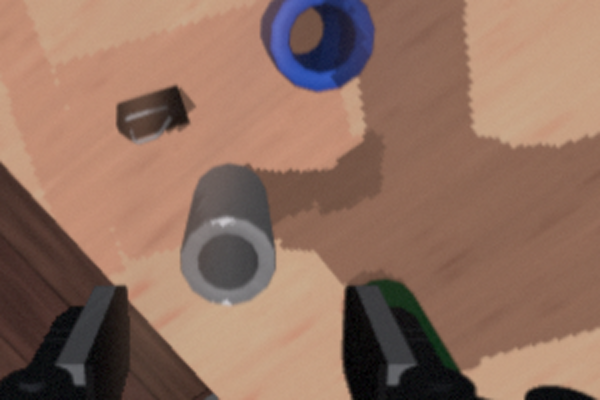

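Emit:
servo_tool --targets "0 0 0 0.03 -0.07 -0.8 50;0 0 0 0.03 -0.07 -1.6 50;0 0 0 0.03 -0.07 -2.2 50;0 0 0 0.03 -0.07 -2.55 50;0 0 0 0.03 -0.07 -2.55 50;0 0 0 0.03 -0.07 -2.55 50"

```text
t: 4.05
position: [0.5816, -0.1159, 0.0558]
eef_rot: [0.331, 0.944, -0.0, 0.001]
wrist_force: [-0.1, 0.5, 0.1]
opening: 0.0497
finger_force: 0.0
```

Emit:
servo_tool --targets "0 0 0 0 0 0 24;0 0 0 0 0 0 24;0 0 0 0 0 0 24;0 0 0 0 0 0 24;0 0 0 0 0 0 24;0 0 0 0 0 0 24" --squeeze 40

```text
t: 4.55
position: [0.5823, -0.1163, 0.0567]
eef_rot: [0.331, 0.944, -0.0, 0.002]
wrist_force: [-0.3, 0.4, 7.1]
opening: 0.0292
finger_force: 39.5
```

Emit:
servo_tool --targets "0 0 0 0 0 0.6 24;0 0 0 0 0 1.6 24;0 0 0 0 0 2.8 24;0 0 0 0 0 4 24;0 0 0 0.1 0.5 4.8 24;0 0 0 0.2 1.5 4.8 24;0 0 0 0.3 2.7 4.8 24;0 0 0 0.4 3.9 4.8 24"

```text
t: 5.22
position: [0.5933, 0.0016, 0.2001]
eef_rot: [0.332, 0.943, 0.0, 0.001]
wrist_force: [0.3, -0.1, -0.9]
opening: 0.0292
finger_force: 39.8
```

Emit:
servo_tool --targets "0 0 0 0.1 1.2 0 24;0 0 0 0.2 2.2 0 24;0 0 0 0.2 3 0 24;0 0 0 0.2 3.15 0 24;0 0 0 0.2 3.15 0 24;0 0 0 0.2 3.15 0 24"

```text
t: 5.72
position: [0.5989, 0.0953, 0.1989]
eef_rot: [0.331, 0.944, -0.0, 0.0]
wrist_force: [-0.5, -0.4, -0.6]
opening: 0.0294
finger_force: 39.8
```

Run:
```python
from h import *
s=get_state();print(s['t'],s['position'],yaw(),s['opening'],s['finger_force'])
f=grab('wrist')
X=(.5617,.126)
print(proj(f,[[*X,.114],[.5417,.181,.112],[*(s['position'][:2]),s['position'][2]-.0567]]))
for z in(.111,.114,.117): print(z,ring(f,X,[.0045],z,8), ring(f,(.545,.180),[.0135],z-.002,8))
show(f,'w3',(200,50,500,300),2)
```

```text
5.7167 [0.59891528 0.09527931 0.19889619] (np.float64(51.39278420446871), array([-2.27389688e-05, -7.38809695e-04, -9.99999727e-01])) 0.029373436095084346 39.803329445421696
[[318.86505827 139.91816217]
 [370.07118903  54.67191834]
 [317.69363846 227.22479368]]
0.111 [89.2831  0.5537  0.132 ] [105.2351   0.543    0.181 ]
0.114 [88.1185  0.5537  0.132 ] [102.9262   0.543    0.181 ]
0.117 [86.2794  0.5537  0.132 ] [99.8449  0.543   0.18  ]
```

View pics/w3.png

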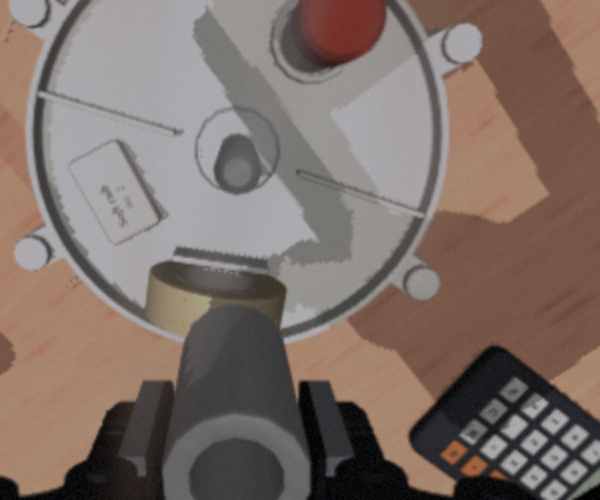

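Run:
```python
from h import *
s=get_state();p=s['position'];f=grab('wrist')
g=cv2.cvtColor(f['img'],cv2.COLOR_RGB2GRAY)
print('shaft',onz(f,(319.5,136),.114), 'spacer top', ring(f,p,[.015,.009],p[2]+.0133,5),ring(f,p,[.009],p[2]+.0133,5),'tcp',p)
print('bottom far arc proj', proj(f,[[p[0]+.015*np.cos(a),p[1]+.015*np.sin(a),p[2]-.0567] for a in np.radians([111,141,171])]))
c=cv2.resize(g[110:150,300:340],None,fx=1,fy=1); print(c[10:36:2,6:34:2])
```

```text
shaft [0.56016192 0.127243   0.114     ] spacer top [1.657887e+02 5.981000e-01 9.560000e-02] [83.4037  0.5981  0.0956] tcp [0.59905496 0.09460907 0.19890333]
bottom far arc proj [[330.66938208 206.60583853]
 [317.8390246  203.26282289]
 [304.97448038 206.48867208]]
[[169 170 166  99  79  82  86  87  90  89 102 118 119 119]
 [170 169 155  76  80  81  86  89  88  90  92 125 120 120]
 [170 170 108  76  82  86  90  95  94  93  92 110 121 120]
 [169 168  86  84  86  92  95  99  95  95  95  94 136 121]
 [171 152  77  83  90  99 104 106 102  97  94  91 122 132]
 [168 106  78  86 101 112 113 117 115 107  97  94  99 140]
 [166  83  77  90 113 116 115 119 117 119 100  91  87 118]
 [163  79  82  97 115 118 120 119 120 118 102  88  85 113]
 [165  89  79  98 116 117 117 114 115 116 100  85  85 114]
 [167 106  79  89 114 117 115 115 117 114  94  84 114 154]
 [135 144  79  80  96 114 117 117 115 103  85  84 147 116]
 [146 126 112  83  86  90 103 100  95  87  83 101 124 161]
 [170 164 146 110  88  86  86  87  85  89 119 159 167 169]]
```

Emit:
servo_tool --targets "0 0 0 -0.65 0.53 0 24;0 0 0 -1.1 0.9 0 24;0 0 0 -1.27 1.06 -0.2 24;0 0 0 -1.27 1.06 -0.6 24;0 0 0 -1.27 1.06 -0.9 24;0 0 0 -1.27 1.06 -1.1 24;0 0 0 -1.27 1.06 -1.3 24;0 0 0 -1.27 1.06 -1.3 24"

```text
t: 6.48
position: [0.5605, 0.1267, 0.1581]
eef_rot: [0.331, 0.943, -0.001, -0.001]
wrist_force: [-0.6, 0.1, -0.9]
opening: 0.0293
finger_force: 39.8
```

Run:
```python
from h import *
s=get_state();print(s['position'],s['wrist_force'],s['moment'])
```

```text
[0.5605288  0.12667437 0.15810756] [-0.58096141  0.12869353 -0.8757807 ] [-0.01865944  0.01949614  0.0030049 ]
```

Emit:
servo_tool --targets "0 0 0 0 0 -0.4 24;0 0 0 0 0 -0.8 24;0 0 0 0 0 -1.2 24;0 0 0 0 0 -1.6 24;0 0 0 0 0 -2 24;0 0 0 0 0 -2.3 24;0 0 0 0 0 -2.5 24;0 0 0 0 0 -2.5 24"

```text
t: 7.15
position: [0.5604, 0.1272, 0.0835]
eef_rot: [0.331, 0.944, -0.0, -0.001]
wrist_force: [0.8, 0.8, 0.4]
opening: 0.0296
finger_force: 39.8
```

Emit:
servo_tool --targets "0 0 0 0 0 -0.1 24;0 0 0 0 0 -0.15 24;0 0 0 0 0 -0.15 24"

```text
t: 7.4
position: [0.5612, 0.1274, 0.0806]
eef_rot: [0.331, 0.944, 0.0, 0.0]
wrist_force: [0.1, -0.6, -1.3]
opening: 0.0299
finger_force: 39.8
```

Emit:
servo_tool --targets "0 0 0 0 0 -0.05 24;0 0 0 0 0 -0.1 24;0 0 0 0 0 -0.1 24;0 0 0 0 0 -0.1 44;0 0 0 0 0 -0.1 44;0 0 0 0 0 -0.1 44;0 0 0 0 0 -0.1 44"

```text
t: 7.98
position: [0.561, 0.1275, 0.0773]
eef_rot: [0.331, 0.944, 0.0, 0.0]
wrist_force: [0.6, 0.7, 0.1]
opening: 0.0438
finger_force: 0.0
```

Emit:
servo_tool --targets "0 0 0 0 0 0.6 44;0 0 0 0 0 1.4 44;0 0 0 0 0 2.5 44;0 0 0 0 0 3.6 44;0 0 0 0 0 4.2 44;0 0 0 0 0 4.2 44;0 0 0 0 0 4.2 44"

```text
t: 8.57
position: [0.5616, 0.1275, 0.2044]
eef_rot: [0.331, 0.944, 0.001, 0.001]
wrist_force: [-0.3, 0.5, 0.0]
opening: 0.0441
finger_force: 0.0
```

Run:
```python
from h import *
s=get_state();print(s['t'],s['position'],yaw(),s['opening'])
f=grab('wrist')
X=(.5605,.1270)
for z in(.085,.092,.099,.105): print(z,ring(f,X,[.015],z,5))
print('shaft',proj(f,[[*X,.114],[*X,.092]]))
show(f,'w4',(200,0,500,250),2)
T=grab('top')
for r in det(T,'upper_tray')[:2]: print(r['confidence'],r['rect'])
```

```text
8.5667 [0.56155953 0.12749094 0.20437746] (np.float64(51.34670146833229), array([ 2.73663534e-03,  1.44498352e-04, -9.99996245e-01])) 0.04407562684283227
0.085 [119.4496   0.5605   0.127 ]
0.092 [104.8414   0.5595   0.128 ]
0.099 [87.4918  0.5565  0.13  ]
0.105 [81.2289  0.5625  0.13  ]
shaft [[315.86572796 208.36478008]
 [315.95609878 199.1568986 ]]
0.6 [246.3, 164.5, 290.2, 208.8]
```

View pics/w4.png

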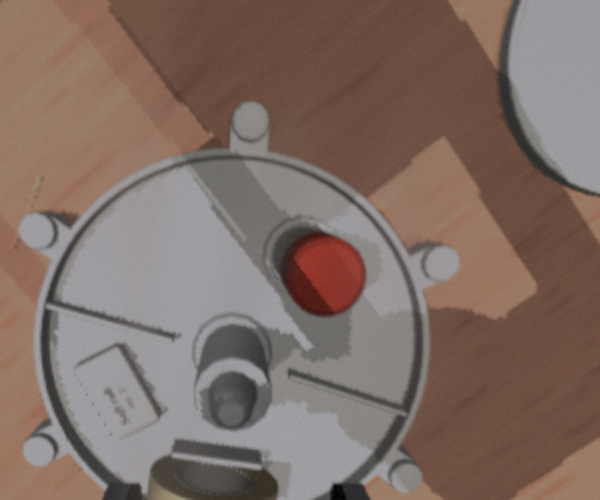

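Emit:
servo_tool --targets "0 0 -1 0.05 1.2 0 50;0 0 -2 0.1 2.4 0 50;0 0 -3 0.1 3.6 0 50;0 0 -4 0.15 4.8 0 50;0 0 -5 0.2 6 0 50;0 0 -5 0.2 7 0 50;0 0 -5 0.2 7.3 0 50;0 0 -5 0.2 7.3 0 50"

```text
t: 9.38
position: [0.5656, 0.3487, 0.201]
eef_rot: [0.562, 0.827, -0.001, -0.001]
wrist_force: [-0.5, -0.3, -0.8]
opening: 0.0497
finger_force: 0.0
```

Emit:
servo_tool --targets "0 0 0 0 0 0 50;0 0 0 0 0 0 50"

```text
t: 9.55
position: [0.5668, 0.3449, 0.2023]
eef_rot: [0.564, 0.826, -0.001, -0.0]
wrist_force: [0.2, -0.4, -0.5]
opening: 0.0507
finger_force: 0.0
```

Run:
```python
from h import *
s=get_state();print(s['t'],s['position'],yaw()[0],s['opening'])
f=grab('wrist')
X=(.567,.347)
for z in(.045,.05,.055): print(z,ring(f,X,[.015],z,8))
for z in(.011,.014,.017): print(z,ring(f,X,[.062],z,8))
print(proj(f,[[*X,.05]]))
show(f,'w5',(170,60,520,300),2)
```

```text
9.55 [0.56676956 0.34492042 0.20232783] 21.30904423864182 0.05069650021145845
0.045 [87.6906  0.569   0.352 ]
0.05 [83.6942  0.569   0.353 ]
0.055 [76.1119  0.568   0.354 ]
0.011 [78.8867  0.568   0.355 ]
0.014 [65.9231  0.566   0.355 ]
0.017 [59.9809  0.565   0.355 ]
[[319.44958227 184.58177782]]
```

View pics/w5.png

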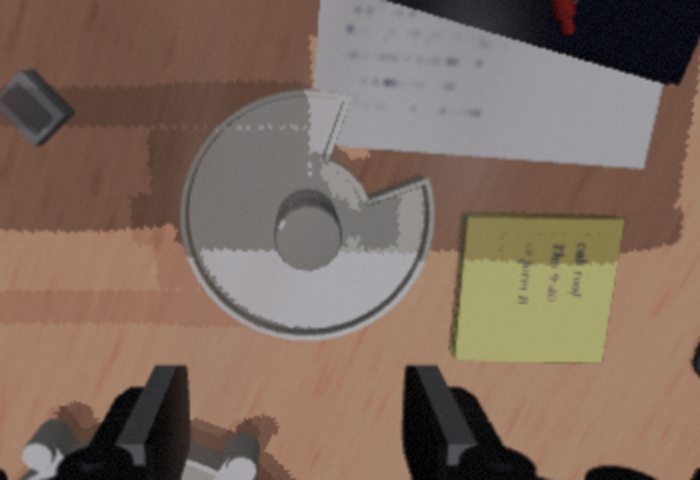

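Run:
```python
from h import *
X=(.568,.351)
for k in range(3):
  f=grab('wrist'); print(get_state()['position'],onz(f,(324,178.5),.05)[:2],ring(f,X,[.015],.05,6)[1:],ring(f,X,[.062],.014,6)[1:],f['t'])
c=onz(f,(324,178.5),.05)[:2]
for p in[(344,109),(383.5,150)]:
  v=onz(f,p,.014)[:2]-c; print(np.hypot(*v),np.degrees(np.arctan2(v[1],v[0])))
for n in('top','scene'):
  F=grab(n); print(n,ring(F,X,[.015],.05,8),ring(F,X,[.062],.014,8)); print(proj(F,[[.569,.353,.05]]))
```

```text
[0.56719182 0.34469639 0.20305743] [0.56907811 0.35325365] [0.569 0.353] [0.567 0.356] [-0.65267918  0.0876443   0.36952874]
[0.56729093 0.34483932 0.20331551] [0.5693611  0.35322064] [0.569 0.353] [0.567 0.356] [-0.65290649  0.08786289  0.36952191]
[0.56732342 0.34497972 0.20345107] [0.5695458  0.35332181] [0.569 0.353] [0.567 0.356] [-0.6531188   0.08804643  0.36950232]
0.06043799883756478 93.03521043405168
0.06073492507625824 39.9493923267563
top [239.9814   0.567    0.348 ] [102.377   0.569   0.35 ]
[[267.15094408 183.6920811 ]]
scene [141.2195   0.566    0.343 ] [109.6156   0.568    0.344 ]
[[297.76155318 184.1185932 ]]
```

Emit:
servo_tool --targets "0 0 0 0.05 0.1 -0.8 50;0 0 0 0.08 0.18 -1.8 50;0 0 0 0.08 0.18 -2.6 50;0 0 0 0.08 0.18 -2.6 50;0 0 0 0.08 0.18 -2.6 50;0 0 0 0.08 0.18 -2.6 50"

```text
t: 10.35
position: [0.5703, 0.3519, 0.1269]
eef_rot: [0.564, 0.826, 0.001, 0.001]
wrist_force: [0.2, 0.0, 0.4]
opening: 0.0501
finger_force: 0.0
```

Run:
```python
from h import *
X=(.568,.351)
f=grab('wrist'); print(get_state()['position'],get_state()['opening'])
for z in (.047,.05,.053): print(ring(f,X,[.015],z,7))
print(proj(f,[[*X,.05]]))
show(f,'w6',(170,120,470,320),2)
```

```text
[0.57066026 0.35213437 0.1275948 ] 0.049945669715651245
[85.9881  0.569   0.352 ]
[81.4554  0.569   0.354 ]
[83.4846  0.568   0.355 ]
[[314.09827105 215.82512244]]
```

View pics/w6.png

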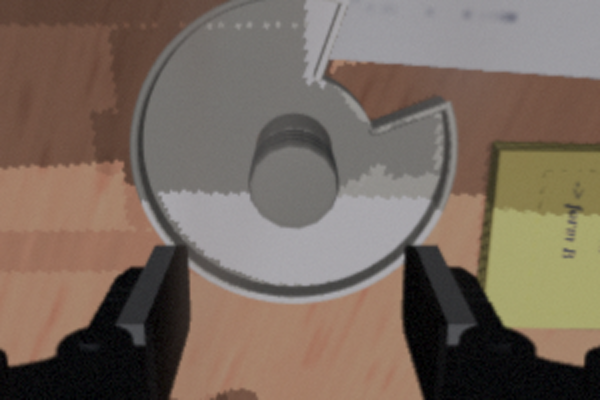

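Emit:
servo_tool --targets "0 0 0 -0.05 0.04 -0.8 50;0 0 0 -0.05 0.04 -1.7 50;0 0 0 -0.05 0.04 -2.5 50;0 0 0 -0.05 0.04 -2.95 50;0 0 0 -0.05 0.04 -2.95 50;0 0 0 -0.05 0.04 -2.95 50"

```text
t: 10.9
position: [0.5686, 0.3532, 0.038]
eef_rot: [0.564, 0.826, 0.001, 0.0]
wrist_force: [-0.2, 0.6, 0.4]
opening: 0.0499
finger_force: 0.0
```

Emit:
servo_tool --targets "0 0 0 0 0 0 24;0 0 0 0 0 0 24;0 0 0 0 0 0 24;0 0 0 0 0 0 24;0 0 0 0 0 0 24;0 0 0 0 0 0 24" --squeeze 60

```text
t: 11.4
position: [0.5696, 0.3537, 0.0397]
eef_rot: [0.564, 0.826, 0.002, 0.001]
wrist_force: [0.8, -0.5, 6.9]
opening: 0.0283
finger_force: 59.7
```

Emit:
servo_tool --targets "0 0 0 0 0 0.5 24;0 0 0 0 0 1.4 24;0 0 0 0 0 2.4 24;0 0 0 0 0 3.4 24;0 0 0 0 0 4.4 24;0 0 0 0 0 5.2 24;0 0 0 0 0 5.5 24;0 0 0 0 0 5.5 24"

```text
t: 12.07
position: [0.5692, 0.3537, 0.2055]
eef_rot: [0.564, 0.826, 0.003, 0.002]
wrist_force: [0.1, 1.0, -1.4]
opening: 0.0283
finger_force: 59.6
```

Emit:
servo_tool --targets "0 0 0.6 0.2 -0.7 0 24;0 0 1.5 0.5 -1.8 0 24;0 0 2.4 0.8 -3 0 24;0 0 3.3 1 -4.2 0 24;0 0 4.2 1.3 -5.4 0 24;0 0 5.1 1.5 -6.4 0 24;0 0 6 1.8 -7.5 0 24;0 0 6.5 2.1 -8.4 0 24"

```text
t: 12.73
position: [0.6298, 0.0986, 0.1993]
eef_rot: [0.254, 0.967, -0.001, -0.002]
wrist_force: [0.7, -0.6, -1.8]
opening: 0.0283
finger_force: 59.6
```

Emit:
servo_tool --targets "0 0 0.2 0.1 -0.5 0 24;0 0 0.2 0.1 -0.5 0 24;0 0 0.2 0.1 -0.5 0 24;0 0 0.2 0.1 -0.5 0 24"

```text
t: 13.07
position: [0.6329, 0.0867, 0.2002]
eef_rot: [0.246, 0.969, 0.0, -0.001]
wrist_force: [0.3, 1.2, -0.7]
opening: 0.0282
finger_force: 59.6
```

Run:
```python
from h import *
f=grab('wrist'); s=get_state();p=s['position'];print(s['t'],p,s['opening'],yaw(),s['wrist_force'])
print('hub',ring(f,p,[.015],p[2]+.0103,6),'tray rim',ring(f,p,[.062],p[2]-.0397+.014,6))
print(proj(f,[[.5600,.1275,.114],[.5437,.181,.112],[p[0],p[1],p[2]+.0103]]))
show(f,'w7',(150,0,550,300),2)
```

```text
13.1167 [0.63300301 0.08718506 0.20063655] 0.028400419236239507 (np.float64(61.57189253749513), array([-2.11390231e-03,  6.38379153e-04, -9.99997562e-01])) [-0.18644542  0.15997867 -1.26883729]
hub [78.4041  0.632   0.0872] tray rim [9.04835e+01 6.34000e-01 9.02000e-02]
[[319.22306525  81.53965473]
 [387.24325643   7.95341354]
 [318.61007791 289.70714294]]
```

View pics/w7.png

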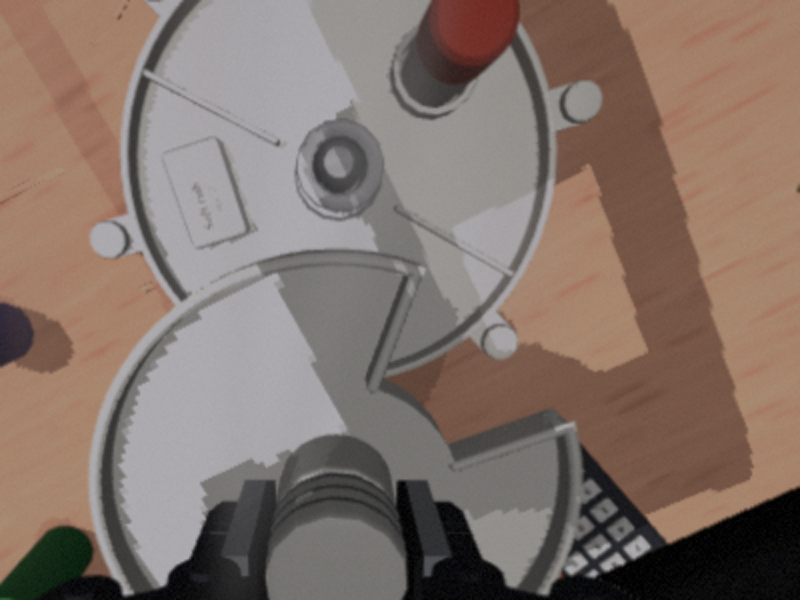

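Run:
```python
from h import *
f=grab('wrist'); p=get_state()['position'];print(p)
c=onz(f,(320,81.5),.114)[:2];print('shaft',c)
for q in[(440,50.5),(399,170),(205,119)]:
  v=onz(f,q,.038)[:2]-c;print('lug',np.hypot(*v)*1e3,np.degrees(np.arctan2(v[1],v[0])))
v=onz(f,(389,14),.112)[:2]-c;print('glue',np.hypot(*v)*1e3,np.degrees(np.arctan2(v[1],v[0])))
h=np.array([.632,.0872])
for q in[(361,134),(437.5,213.5)]:
  v=onz(f,q,.175)[:2]-h;print('cut',np.hypot(*v)*1e3,np.degrees(np.arctan2(v[1],v[0])))
```

```text
[0.63314685 0.08737124 0.20100845]
shaft [0.56031852 0.12830128]
lug 100.61661145529146 77.18184202284377
lug 100.03276541856592 16.802158686732493
lug 100.9153184194419 -103.41824012337992
glue 54.38307688107933 104.13368787373145
cut 60.36027262447193 131.93650662249365
cut 61.68824018845215 79.147117664777
```

Emit:
servo_tool --targets "0 0 0.1 -0.6 0.35 0 24;0 0 0.25 -1.4 0.8 0 24;0 0 0.25 -2.1 1.2 0 24;0 0 0.25 -2.39 1.37 0 24;0 0 0.25 -2.39 1.37 -0.4 24;0 0 0.25 -2.39 1.37 -0.8 24;0 0 0.25 -2.39 1.37 -1.1 24;0 0 0.25 -2.39 1.37 -1.3 24"

```text
t: 13.83
position: [0.5618, 0.1278, 0.1618]
eef_rot: [0.233, 0.973, -0.0, -0.0]
wrist_force: [0.4, 0.3, -2.3]
opening: 0.0283
finger_force: 59.6
```

Emit:
servo_tool --targets "0 0 0 0 0 -0.1 24;0 0 0 0 0 -0.25 24;0 0 0 0 0 -0.4 24;0 0 0 0 0 -0.5 24;0 0 0 0 0 -0.6 24;0 0 0 0 0 -0.6 24"

```text
t: 14.33
position: [0.5607, 0.1273, 0.144]
eef_rot: [0.233, 0.972, -0.0, -0.002]
wrist_force: [-3.8, 1.2, -3.1]
opening: 0.0285
finger_force: 59.6
```

Run:
```python
from h import *
s=get_state();print(s['position'],s['wrist_force'],s['moment'],yaw(),s['opening'])
```

```text
[0.56069091 0.12729949 0.14395619] [-3.8088384   1.19088927 -3.07439102] [ 0.2376465   0.61684772 -0.03619424] (np.float64(63.03715011967123), array([-3.37858469e-03,  3.95891242e-04, -9.99994214e-01])) 0.028465812626952528
```

Emit:
servo_tool --targets "0 0 0 -0.03 0 -0.1 24;0 0 0 -0.03 0 -0.2 24;0 0 0 -0.03 0 -0.3 24;0 0 0 -0.03 0 -0.38 24;0 0 0 -0.03 0 -0.38 24"

```text
t: 14.75
position: [0.5604, 0.1273, 0.1327]
eef_rot: [0.233, 0.972, -0.0, -0.001]
wrist_force: [-5.1, 1.3, -1.8]
opening: 0.0285
finger_force: 59.7
```

Emit:
servo_tool --targets "0 0 0 0 0 -0.05 24;0 0 0 0 0 -0.08 24;0 0 0 0 0 -0.08 24"

```text
t: 15.0
position: [0.5606, 0.1273, 0.1317]
eef_rot: [0.233, 0.972, -0.0, -0.001]
wrist_force: [-6.7, 1.1, 6.7]
opening: 0.0282
finger_force: 60.5
```

Emit:
servo_tool --targets "0 0 0 0 0 0 44;0 0 0 0 0 0 44;0 0 0 0 0 0 44;0 0 0 0 0 0 44;0 0 0 0 0 0.5 44;0 0 0 0 0 1.2 44;0 0 0 0 0 2.2 44;0 0 0 0 0 3 44"

```text
t: 15.67
position: [0.5618, 0.127, 0.2225]
eef_rot: [0.233, 0.972, 0.0, 0.0]
wrist_force: [1.2, -0.1, 0.7]
opening: 0.0437
finger_force: 0.0
```

Emit:
servo_tool --targets "0 0 0 0 0 0.5 44;0 0 0 0 0 0.5 44;0 0 0 0 0 0.5 44"

```text
t: 15.92
position: [0.562, 0.127, 0.2367]
eef_rot: [0.233, 0.972, 0.0, 0.001]
wrist_force: [0.4, -0.3, -0.1]
opening: 0.044
finger_force: 0.0
```

Run:
```python
from h import *
f=grab('wrist'); s=get_state();p=s['position'];print(s['t'],p,s['opening'],yaw())
X=(.5605,.1278)
for z in(.100,.106,.112): print(z,ring(f,X,[.062],z,6),ring(f,X,[.015],z+.036,6))
S=grab('scene')
a=cv2.cvtColor(f['img'][0:260,160:500],cv2.COLOR_RGB2BGR);b=cv2.cvtColor(S['img'][180:280,270:390],cv2.COLOR_RGB2BGR)
a=cv2.resize(a,(440,336));b=cv2.resize(b,(360,300),interpolation=cv2.INTER_CUBIC)
o=np.zeros((336,800,3),np.uint8);o[:,:440]=a;o[:300,440:]=b;cv2.imwrite('pics/w8.png',o)
```

```text
15.9667 [0.56112059 0.12698851 0.23532607] 0.04416374309092879 (np.float64(63.036623195704124), array([-2.57059482e-04, -1.28994440e-04, -9.99999959e-01]))
0.1 [96.7548  0.5605  0.1288] [96.471   0.5615  0.1258]
0.106 [86.1668  0.5595  0.1308] [82.6284  0.5595  0.1268]
0.112 [79.691   0.5585  0.1328] [72.6053  0.5585  0.1268]
```

View pics/w8.png

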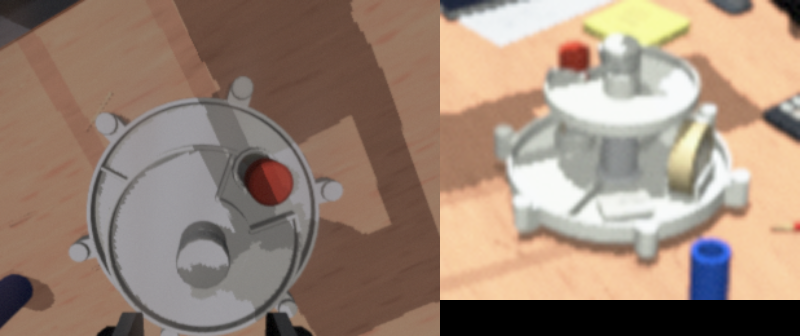

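The tray sits level, and the red cap at about (270,180) in the left half comes up through the cut-out. On to the sharpener.

Emit:
servo_tool --targets "0 0 0 -0.5 0.8 0 50;0 0 0 -1.1 1.9 0 50;0 0 0 -1.7 3 0 50;0 0 0 -2.4 4.1 0 50;0 0 0 -3 5.2 0 50;0 0 0.5 -3.6 6.3 0 50;0 0 0.5 -4.2 7.2 -0.4 50;0 0 0.5 -4.37 7.5 -1 50"

```text
t: 16.68
position: [0.4276, 0.3557, 0.2057]
eef_rot: [0.206, 0.979, 0.001, -0.0]
wrist_force: [0.5, 0.8, -0.0]
opening: 0.0499
finger_force: 0.0
```

Emit:
servo_tool --targets "0 0 0 0 0 -1 50;0 0 0 0 0 -1.8 50;0 0 0 0 0 -1.8 50;0 0 0 0 0 -1.8 50;0 0 0 0 0 -1.8 50"

```text
t: 17.1
position: [0.4306, 0.3521, 0.1524]
eef_rot: [0.208, 0.978, 0.0, 0.0]
wrist_force: [0.2, 1.0, 0.2]
opening: 0.0501
finger_force: 0.0
```

```bash
cat > sh.py <<'E'
from h import *
s=get_state();print(s['t'],s['position'],s['opening'],yaw()[0])
f=grab('wrist')
print('exp',proj(f,[[.43,.352,.015]]))
for r in det(f,'sharpener')[:3]:
  print(round(r['confidence'],2),r['rect'])
  if r['confidence']<.3: continue
  m=r['pixels'].astype(np.uint8);pts=cv2.findContours(m,cv2.RETR_EXTERNAL,cv2.CHAIN_APPROX_NONE)[0]
  c=max(pts,key=cv2.contourArea).reshape(-1,2)
  w=np.array([onz(f,q,.0075)[:2] for q in c]).astype(np.float32)*1000
  print('rect mm',cv2.minAreaRect(w),'mean',w.mean(0))
x0,y0,x1,y1=[int(v) for v in det(f,'sharpener')[0]['rect']]
g=cv2.cvtColor(f['img'],cv2.COLOR_RGB2GRAY)[y0-6:y1+7:2,x0-6:x1+7:2];print(g.tolist())
E
python3 sh.py
```

```text
17.1 [0.43061377 0.3521164  0.15239708] 0.05011419286727539 66.02361518573971
exp [[317.0326913 190.7481007]]
0.7 [305.1, 168.7, 333.2, 203.2]
rect mm ((429.2239685058594, 354.5585632324219), (23.933378219604492, 30.408672332763672), 62.96400833129883) mean [429.01035 355.1137 ]
[[84, 86, 88, 88, 87, 87, 87, 86, 87, 85, 85, 85, 87, 85, 87, 86, 86, 84, 83, 84, 85], [84, 85, 85, 88, 90, 87, 84, 87, 85, 87, 86, 86, 85, 86, 84, 85, 84, 83, 83, 80, 84], [87, 88, 86, 85, 86, 86, 87, 87, 86, 85, 87, 85, 86, 85, 87, 86, 84, 85, 85, 84, 80], [85, 85, 84, 86, 82, 82, 81, 81, 81, 81, 83, 84, 83, 85, 85, 85, 85, 83, 82, 82, 79], [83, 84, 87, 85, 73, 66, 66, 67, 65, 67, 64, 63, 60, 60, 58, 59, 62, 58, 73, 79, 78], [87, 88, 86, 88, 72, 83, 84, 81, 82, 78, 77, 75, 73, 71, 71, 66, 66, 63, 67, 79, 80], [85, 87, 88, 89, 70, 91, 93, 95, 90, 89, 92, 89, 91, 90, 90, 93, 91, 91, 75, 81, 82], [88, 86, 88, 87, 71, 89, 94, 91, 76, 73, 73, 73, 74, 73, 73, 91, 93, 88, 76, 80, 82], [87, 85, 88, 88, 69, 90, 94, 88, 71, 71, 70, 68, 68, 64, 66, 88, 89, 85, 77, 81, 84], [87, 88, 89, 85, 65, 90, 93, 88, 73, 71, 70, 
[... 551 characters left out ...]
 82], [85, 85, 89, 85, 66, 92, 91, 74, 66, 64, 67, 63, 62, 62, 72, 88, 89, 62, 79, 81, 77], [88, 87, 87, 85, 69, 91, 89, 72, 65, 64, 65, 63, 62, 62, 71, 86, 86, 66, 77, 80, 78], [90, 90, 89, 84, 74, 91, 88, 70, 66, 65, 63, 63, 64, 62, 73, 87, 86, 67, 80, 81, 80], [85, 85, 85, 85, 77, 90, 90, 73, 67, 67, 67, 64, 62, 61, 78, 85, 84, 74, 79, 85, 96], [89, 85, 87, 86, 84, 88, 87, 86, 85, 86, 86, 86, 84, 81, 82, 83, 84, 78, 82, 92, 101], [86, 88, 89, 89, 88, 87, 85, 84, 82, 80, 82, 80, 76, 81, 82, 81, 82, 84, 96, 99, 101], [88, 91, 88, 88, 86, 85, 84, 84, 82, 84, 83, 79, 81, 80, 82, 88, 96, 100, 100, 100, 99], [93, 88, 85, 86, 84, 85, 85, 84, 84, 83, 82, 84, 84, 90, 99, 98, 99, 99, 99, 100, 100]]
```

Emit:
servo_tool --targets "0 0 0 -0.06 0.1 -0.9 42;0 0 0 -0.06 0.1 -1.9 42;0 0 0 -0.06 0.1 -2.9 42;0 0 0 -0.06 0.1 -3.6 42;0 0 0 -0.06 0.1 -4 42;0 0 0 -0.06 0.1 -4.25 42;0 0 0 -0.06 0.1 -4.25 42;0 0 0 -0.06 0.1 -4.25 42"

```text
t: 17.92
position: [0.4291, 0.3554, 0.0254]
eef_rot: [0.208, 0.978, 0.0, 0.001]
wrist_force: [0.5, 0.5, -0.4]
opening: 0.0419
finger_force: 0.0
```

Run:
```python
from h import *
s=get_state();print(s['position'],s['wrist_force'],s['opening'])
```

```text
[0.42913522 0.35538691 0.02536585] [ 0.53114534  0.53330089 -0.39308178] 0.0419070532604003
```

Emit:
servo_tool --targets "0 0 0 0 0 -0.05 42;0 0 0 0 0 -0.1 42;0 0 0 0 0 -0.1 18;0 0 0 0 0 -0.1 18;0 0 0 0 0 -0.1 18;0 0 0 0 0 -0.1 18;0 0 0 0 0 -0.1 18;0 0 0 0 0 -0.1 18" --squeeze 25

```text
t: 18.58
position: [0.4287, 0.3553, 0.0223]
eef_rot: [0.207, 0.978, 0.0, 0.0]
wrist_force: [-1.2, -0.9, 7.0]
opening: 0.0216
finger_force: 24.4
```

Emit:
servo_tool --targets "0 0 0 0 0 0.5 18;0 0 0 0 0 1.4 18;0 0 0 0 0 2.5 18;0 0 0 0 0 3.6 18;0 0 0 0 0 4.7 18;0 0 0 0 0 5.6 18;0 0 0 0 0 6 18;0 0 0 0 0 6 18"

```text
t: 19.25
position: [0.43, 0.3561, 0.2053]
eef_rot: [0.207, 0.978, 0.002, 0.003]
wrist_force: [-0.3, 0.4, -1.1]
opening: 0.0216
finger_force: 24.2
```

Emit:
servo_tool --targets "0 0 0 0.3 -0.4 0 18;0 0 0 0.9 -1.3 0 18;0 0 0 1.5 -2.2 0 18;0 0 0 2.2 -3.2 0 18;0 0 0 2.9 -4.2 0 18;0 0 0 3.6 -5.2 0 18;0 0 0 4.3 -6.2 0 18;0 0 0 4.9 -7.1 0 18"

```text
t: 19.92
position: [0.5757, 0.14, 0.1996]
eef_rot: [0.208, 0.978, -0.0, -0.001]
wrist_force: [0.3, 0.8, 1.0]
opening: 0.0215
finger_force: 24.2
```

Emit:
servo_tool --targets "0 0 0 0.45 -0.7 0 18;0 0 0 0.65 -1 0 18;0 0 0 0.65 -1 0 18;0 0 0 0.65 -1 0 18;0 0 0 0.65 -1 0 18"

```text
t: 20.33
position: [0.5937, 0.1134, 0.2008]
eef_rot: [0.207, 0.978, 0.0, -0.001]
wrist_force: [-0.1, -0.3, -0.1]
opening: 0.0215
finger_force: 24.2
```

Run:
```python
from h import *
f=grab('wrist');s=get_state();p=s['position'];print(s['t'],p,s['opening'],s['finger_force'],yaw()[0])
T=grab('top');X=(.5605,.1275)
print('top: rim',ring(T,X,[.062],.106,8),'hub',ring(T,X,[.015],.142,8))
for r in det(f,'sharpener')[:2]:
  ys,xs=np.nonzero(r['pixels']);print(round(r['confidence'],2),r['rect'],onz(f,(xs.mean(),ys.mean()),p[2]-.0073))
print(proj(f,[[p[0],p[1],p[2]-.0073]]))
```

```text
20.3833 [0.59373372 0.11366149 0.20110393] 0.021520322403230006 24.16010947432369 66.1351078440414
top: rim [103.5724   0.5545   0.1305] hub [88.5415  0.5525  0.1305]
0.95 [294.1, 229.0, 342.4, 292.1] [0.59015652 0.11503607 0.19380393]
[[317.93090336 268.2088373 ]]
```

Emit:
servo_tool --targets "0 0 0 0.05 -0.02 -0.5 18;0 0 0 0.05 -0.02 -1.2 18;0 0 0 0.05 -0.02 -1.8 18;0 0 0 0.05 -0.02 -2.2 18;0 0 0 0.05 -0.02 -2.5 18;0 0 0 0.05 -0.02 -2.6 18;0 0 0 0.05 -0.02 -2.6 18"

```text
t: 21.07
position: [0.5958, 0.1121, 0.123]
eef_rot: [0.207, 0.978, -0.0, -0.001]
wrist_force: [0.2, 0.4, -0.2]
opening: 0.0213
finger_force: 24.2
```

Emit:
servo_tool --targets "0 0 0 0 0 -0.04 18;0 0 0 0 0 -0.08 18;0 0 0 0 0 -0.08 18"

```text
t: 21.32
position: [0.5968, 0.1116, 0.1219]
eef_rot: [0.207, 0.978, 0.0, 0.001]
wrist_force: [-1.1, 0.3, -1.3]
opening: 0.0214
finger_force: 24.2
```

Emit:
servo_tool --targets "0 0 0 0 0 -0.03 18;0 0 0 0 0 -0.06 18;0 0 0 0 0 -0.08 18;0 0 0 0 0 -0.08 18"

```text
t: 21.65
position: [0.5963, 0.1115, 0.1187]
eef_rot: [0.208, 0.978, -0.0, -0.0]
wrist_force: [-0.1, 0.3, -0.9]
opening: 0.0215
finger_force: 24.2
```

Run:
```python
from h import *
s=get_state();print(s['position'],s['wrist_force'])
```

```text
[0.59629071 0.11146411 0.11866099] [-0.05701124  0.25896668 -0.92163495]
```

Emit:
servo_tool --targets "0 0 0 0 0 -0.03 18;0 0 0 0 0 -0.03 29;0 0 0 0 0 -0.03 29;0 0 0 0 0 -0.03 29;0 0 0 0 0 0.2 29;0 0 0 0 0 0.7 29;0 0 0 0 0 1.5 29;0 0 0 0 0 2.5 29"

```text
t: 22.32
position: [0.5951, 0.1115, 0.1931]
eef_rot: [0.208, 0.978, -0.0, -0.002]
wrist_force: [0.7, -0.2, -0.3]
opening: 0.0289
finger_force: 0.0
```

Emit:
servo_tool --targets "0 0 0 0 0 0.7 44;0 0 0 0 0 1.2 44;0 0 0 0 0 1.2 44;0 0 0 0 0 1.2 44"

```text
t: 22.65
position: [0.5968, 0.1115, 0.2307]
eef_rot: [0.208, 0.978, 0.0, 0.001]
wrist_force: [0.3, 0.5, -0.4]
opening: 0.0441
finger_force: 0.0
```

Run:
```python
from h import *
f=grab('wrist');s=get_state();p=s['position'];print(s['t'],p,s['opening'],yaw()[0],s['qpos'])
for r in det(f,'sharpener')[:2]:
  ys,xs=np.nonzero(r['pixels']);print(round(r['confidence'],2),r['rect'],onz(f,(xs.mean(),ys.mean()),.108))
print('exp',proj(f,[[.596,.1115,.111]]))
S=grab('scene');T=grab('top')
for F in(S,T):
  for r in det(F,'sharpener')[:2]:
    ys,xs=np.nonzero(r['pixels']);print(round(r['confidence'],2),r['rect'],onz(F,(xs.mean(),ys.mean()),.108))
# glue: red pixels
hsv=cv2.cvtColor(T['img'],cv2.COLOR_RGB2HSV);m=((hsv[...,0]<8)|(hsv[...,0]>172))&(hsv[...,1]>150)&(hsv[...,2]>100)
m[:,:300]=0;m[:,380:]=0;m[:150]=0;m[230:]=0
ys,xs=np.nonzero(m);g=onz(T,(xs.mean(),ys.mean()),.11);print(len(xs),'glue',g,np.degrees(np.arctan2(g[1]-.1265,g[0]-.561)))
# lugs via white ring in wrist: candidates
c=np.array([.5605,.1275])
for a in range(0,60,1): 
  pass
```

```text
22.7 [0.59598111 0.11152258 0.22926006] 0.0439735071515309 66.0458030010312 [ 1.22254098e-03  3.72109555e-01  1.42210246e+00 -1.85892434e-05
  1.34784839e+00 -1.15149002e+00]
0.93 [301.6, 174.5, 333.1, 211.4] [0.59547819 0.11179174 0.108     ]
exp [[316.857309   196.20246446]]
53 glue [0.53974232 0.18002329 0.11      ] 111.66133833265565
```

Emit:
servo_tool --targets "0 0 -0.6 -0.6 0.5 0 40;0 0 -1.5 -1.5 1.2 0 40;0 0 -2.4 -2.4 1.9 0 40;0 0 -3.2 -3.2 2.5 0 40;0 0 -3.2 -3.8 3 -0.5 40;0 0 -3.2 -3.8 3 -1 40;0 0 -3.2 -3.8 3 -1 40;0 0 -3.2 -3.8 3 -1 40"

```text
t: 23.62
position: [0.4818, 0.2015, 0.199]
eef_rot: [0.367, 0.93, -0.001, -0.001]
wrist_force: [0.7, 0.4, 0.9]
opening: 0.0401
finger_force: 0.0
```

```bash
cat > lug.py <<'E'
from h import *
def lugs(f,c,z=.038,R=.102):
    """fit platter angle: 6 lug-top circles + offset search, only points in view"""
    g=cv2.GaussianBlur(cv2.cvtColor(f['img'],cv2.COLOR_RGB2GRAY),(0,0),1.).astype(np.float32)
    m=np.minimum(np.hypot(cv2.Sobel(g,cv2.CV_32F,1,0),cv2.Sobel(g,cv2.CV_32F,0,1)),120)
    t=np.linspace(0,2*np.pi,40,endpoint=False);best=(-1,)
    A=np.radians(np.arange(6)*60)
    for dx in np.arange(-.004,.0041,.001):
      for dy in np.arange(-.004,.0041,.001):
        for ph in np.arange(0,60,1.):
          a=A+np.radians(ph)
          P=np.stack([c[0]+dx+R*np.cos(a)[:,None]+.008*np.cos(t),c[1]+dy+R*np.sin(a)[:,None]+.008*np.sin(t),np.full((6,40),z)],-1).reshape(-1,3)
          p=proj(f,P).astype(np.float32)
          ok=(p[:,0]>5)&(p[:,0]<635)&(p[:,1]>5)&(p[:,1]<250)
          if ok.sum()<30: continue
          v=cv2.remap(m,p[:,0],p[:,1],cv2.INTER_LINEAR).ravel()[ok].mean()
          if v>best[0]: best=(v,c[0]+dx,c[1]+dy,ph,ok.sum())
    return best
def red(f):
    hsv=cv2.cvtColor(f['img'],cv2.COLOR_RGB2HSV);m=((hsv[...,0]<8)|(hsv[...,0]>172))&(hsv[...,1]>150)&(hsv[...,2]>60)
    n,l,st,ce=cv2.connectedComponentsWithStats(m.astype(np.uint8)); 
    return [(st[i,4],st[i,:4].tolist(),ce[i].round(1).tolist()) for i in range(1,n) if st[i,4]>25]
if __name__=='__main__':
    f=grab('wrist');s=get_state();p=s['position'];print(s['t'],p,s['opening'],yaw()[0])
    print('wrist lugs',np.round(lugs(f,(.5605,.1275)),4)); print('red',red(f))
    T=grab('top');print('top lugs',np.round(lugs(T,(.5605,.1265)),4)); print('red',red(T))
    X=(.4859,.1971); print(ring(f,X,[.008],.038,10),proj(f,[[*X,.038]]))
E
python3 lug.py
```

```text
23.6667 [0.48278331 0.20133659 0.19976802] 0.040009020920822425 46.8419023068331
wrist lugs [ 79.5904   0.5605   0.1275  17.     108.    ]
red [(np.int32(1008), [336, 254, 29, 48], [349.2, 278.4])]
top lugs [6.3366e+01 5.5650e-01 1.2350e-01 1.9000e+01 2.4000e+02]
red [(np.int32(46), [154, 123, 13, 16], [160.0, 130.2]), (np.int32(188), [195, 160, 36, 30], [212.3, 174.9])]
[99.9161  0.4859  0.1961] [[317.57186579 191.02463796]]
```

Emit:
servo_tool --targets "-0.5 -0.5 0 -0.05 0.05 -0.8 40;-1 -1.1 0 -0.05 0.05 -1.9 40;-1 -1.1 0 -0.05 0.05 -3 40;-1 -1.1 0 -0.05 0.05 -4 40;-1 -1.1 0 -0.05 0.05 -4.7 40;-1 -1.1 0 -0.05 0.05 -5.1 40;-1 -1.1 0 -0.05 0.05 -5.3 40;-1 -1.1 0 -0.05 0.05 -5.3 40"

```text
t: 24.38
position: [0.4812, 0.2024, 0.0399]
eef_rot: [0.367, 0.927, -0.028, 0.072]
wrist_force: [0.2, 0.0, -0.1]
opening: 0.0401
finger_force: 0.0
```

Run:
```python
from h import *
s=get_state();p=s['position'];print(s['t'],p,s['opening'],yaw(),s['wrist_force'])
c=np.array([.5605,.1275]);v=p[:2]-c;print('r',np.hypot(*v),'ang',np.degrees(np.arctan2(v[1],v[0])))
r=np.hypot(*v);a0=np.arctan2(v[1],v[0])
for k in np.arange(0,73.5,6): a=a0+np.radians(k); print(k/6,np.round((c+r*np.array([np.cos(a),np.sin(a)])-p[:2])/.03,2))
```

```text
24.3833 [0.48119469 0.2024384  0.03986474] 0.04013236167869399 (np.float64(46.78863916264732), array([ 0.11320607, -0.10491726, -0.98801658])) [ 0.21741884  0.01115278 -0.13213519]
r 0.1091104725007567 ang 136.62171125941197
0.0 [0. 0.]
1.0 [-0.25 -0.29]
2.0 [-0.46 -0.6 ]
3.0 [-0.64 -0.94]
4.0 [-0.79 -1.29]
5.0 [-0.89 -1.66]
6.0 [-0.96 -2.03]
7.0 [-0.99 -2.41]
8.0 [-0.98 -2.79]
9.0 [-0.93 -3.17]
10.0 [-0.84 -3.54]
11.0 [-0.71 -3.9 ]
12.0 [-0.55 -4.24]
```

Emit:
servo_tool --targets "0 0 0 0 0 0 18.5;0 0 0 0 0 0 18.5;0 0 0 0 0 0 18.5;0 0 0 0 0 0 18.5" --squeeze 20

```text
t: 24.72
position: [0.4817, 0.2032, 0.0418]
eef_rot: [0.367, 0.927, -0.027, 0.074]
wrist_force: [-0.1, -0.7, 1.2]
opening: 0.0187
finger_force: 0.0
```

Emit:
servo_tool --targets "0 0 0.5 -0.13 -0.14 0 18.5;0 0 1 -0.25 -0.29 0 18.5;0 0 1.6 -0.38 -0.47 0 18.5;0 0 2.2 -0.5 -0.67 0 18.5;0 0 2.8 -0.61 -0.87 0 18.5;0 0 3.4 -0.71 -1.08 0 18.5;0 0 4 -0.79 -1.29 0 18.5"

```text
t: 25.3
position: [0.4574, 0.1644, 0.0415]
eef_rot: [0.164, 0.983, -0.011, 0.078]
wrist_force: [-0.2, 1.0, -0.2]
opening: 0.0182
finger_force: 0.4
```

Run:
```python
from h import *
s=get_state();p=s['position'];print(s['t'],p,s['opening'],yaw(),s['wrist_force'],s['finger_force'])
c=np.array([.5605,.1275]);v=p[:2]-c;print('r',np.hypot(*v),'ang',np.degrees(np.arctan2(v[1],v[0])))
from lug import lugs
f=grab('top');print(np.round(lugs(f,(.5605,.1265)),3))
```

```text
25.3 [0.45743411 0.16435991 0.04151188] 0.018218371321339574 (np.float64(71.05324590372074), array([ 0.14915533, -0.04773858, -0.98766073])) [-0.22661745  1.0382563  -0.24405845] 0.38802084513008595
r 0.10945880845770649 ang 160.32120063734334
[5.1459e+01 5.5800e-01 1.2600e-01 3.9000e+01 2.4000e+02]
```

Emit:
servo_tool --targets "0 0 0.6 -0.07 -0.22 0 18.5;0 0 1.2 -0.12 -0.44 0 18.5;0 0 1.8 -0.16 -0.66 0 18.5;0 0 2.4 -0.18 -0.89 0 18.5;0 0 3 -0.2 -1.12 0 18.5;0 0 3.6 -0.2 -1.35 0 18.5;0 0 4 -0.19 -1.5 0 18.5;0 0 4 -0.19 -1.5 0 18.5"

```text
t: 26.02
position: [0.452, 0.1187, 0.0413]
eef_rot: [-0.042, 0.996, 0.004, 0.078]
wrist_force: [0.4, 0.0, 0.4]
opening: 0.0184
finger_force: 0.0
```

Emit:
servo_tool --targets "0 0 0.6 0.03 -0.23 0 18.5;0 0 1.2 0.07 -0.46 0 18.5;0 0 1.8 0.12 -0.68 0 18.5;0 0 2.4 0.19 -0.9 0 18.5;0 0 3 0.27 -1.11 0 18.5;0 0 3.6 0.36 -1.32 0 18.5;0 0 4.2 0.47 -1.52 0 18.5;0 0 4.2 0.47 -1.52 0 18.5"

```text
t: 26.68
position: [0.467, 0.073, 0.0412]
eef_rot: [-0.258, 0.963, 0.021, 0.076]
wrist_force: [0.3, -0.5, 0.7]
opening: 0.0179
finger_force: 0.0
```

Emit:
servo_tool --targets "0 0 0 0 0 0 12;0 0 0 0 0 0 12;0 0 0 0 0 0 12;0 0 0 0 0 0 12" --squeeze 20

```text
t: 27.02
position: [0.4663, 0.074, 0.0412]
eef_rot: [-0.258, 0.963, 0.021, 0.076]
wrist_force: [1.6, -1.0, 3.5]
opening: 0.015
finger_force: 19.6
```

Run:
```python
from h import *
s=get_state();p=s['position'];print(s['t'],p,s['opening'],yaw(),s['wrist_force'],s['finger_force'])
c=np.array([.5605,.1275]);v=p[:2]-c;print('r',np.hypot(*v),'ang',np.degrees(np.arctan2(v[1],v[0])))
from lug import lugs,red
f=grab('top');print(np.round(lugs(f,(.5605,.1265)),3),red(f))
```

```text
27.0167 [0.46625404 0.07397608 0.04123602] 0.014974840251663098 (np.float64(120.00504601344008), array([ 0.13490576,  0.07929702, -0.98768032])) [ 1.56853434 -0.97923911  3.47630108] 19.56958293914795
r 0.10838408803380807 ang -150.40700119765052
[6.2186e+01 5.6000e-01 1.2800e-01 2.9000e+01 2.4000e+02] [(np.int32(48), [153, 123, 14, 16], [160.0, 130.2]), (np.int32(28), [380, 131, 10, 25], [384.7, 142.5]), (np.int32(189), [195, 160, 36, 30], [212.3, 174.9]), (np.int32(51), [342, 201, 7, 9], [344.7, 204.8])]
```

Emit:
servo_tool --targets "0 0 0 0 0 0 36;0 0 0 0 0 0 36;0 0 0 0 0 0 36;0 0 0 -0.1 -0.06 0.4 36;0 0 0 -0.3 -0.15 1.2 36;0 0 0 -0.5 -0.3 2.4 36;0 0 0 -0.5 -0.3 3.6 36;0 0 0 -0.5 -0.3 4.5 36"

```text
t: 27.73
position: [0.45, 0.0646, 0.1778]
eef_rot: [-0.258, 0.963, 0.021, 0.075]
wrist_force: [1.1, -0.5, -0.6]
opening: 0.0359
finger_force: 0.0
```

Emit:
servo_tool --targets "0 0 0 -0.2 -0.1 1 36;0 0 0 -0.5 -0.3 2 36;0 0 0 -0.5 -0.3 2 36;0 0 0 -0.5 -0.3 2 36"

```text
t: 28.07
position: [0.4359, 0.0555, 0.2371]
eef_rot: [-0.258, 0.963, 0.021, 0.076]
wrist_force: [-0.7, 0.7, -1.3]
opening: 0.0361
finger_force: 0.0
```

Run:
```python
from h import *
from lug import lugs,red
s=get_state();p=s['position'];print(s['t'],p,yaw()[0],s['wrist_force'])
T=grab('top');W=grab('wrist');S=grab('scene')
print('top',np.round(lugs(T,(.5605,.1265)),3))
for F in(T,W,S):
  R=red(F);print(R)
  for n,b,c in R:
    g=onz(F,c,.108); 
    if abs(g[0]-.505)<.03 and abs(g[1]-.127)<.03: print('glue',g,'angle',np.degrees(np.arctan2(g[1]-.127,g[0]-.5605)))
  for r in det(F,'sharpener')[:2]:
    if r['confidence']>.3:
      ys,xs=np.nonzero(r['pixels']);print('sharp',round(r['confidence'],2),r['rect'],onz(F,(xs.mean(),ys.mean()),.106).round(4))
for n in['short_spacer','binder_clip','masking_tape']:
  for r in det(T,n)[:2]: print(n,round(r['confidence'],2),r['rect'])
X=(.5605,.1265)
print('tray rim',[ring(S,X,[.062],z,5) for z in(.102,.106,.110)])
```

```text
28.0667 [0.43591612 0.05547165 0.23710726] 120.02495744526135 [-0.70671175  0.65731347 -1.27923984]
top [5.8924e+01 5.5800e-01 1.2600e-01 2.9000e+01 2.4000e+02]
[(np.int32(46), [154, 123, 13, 16], [160.0, 130.2]), (np.int32(188), [194, 160, 37, 30], [212.4, 174.8]), (np.int32(52), [341, 201, 8, 9], [344.8, 204.7])]
glue [0.50134832 0.12740783 0.108     ] angle 179.60496955786752
sharp 0.74 [419.8, 195.9, 429.4, 206.2] [ 0.5195 -0.0975  0.106 ]
[(np.int32(436), [335, 256, 21, 26], [346.1, 269.4]), (np.int32(133), [177, 271, 27, 19], [190.8, 280.7])]
glue [0.50467019 0.12642785 0.108     ] angle -179.41284351705508
sharp 0.49 [328.8, 320.6, 344.5, 348.5] [0.5838 0.1648 0.106 ]
[(np.int32(113), [304, 209, 9, 14], [307.9, 215.1]), (np.int32(90), [389, 253, 48, 4], [412.1, 254.3])]
glue [0.49480501 0.10772119 0.108     ] angle -163.64517571266168
masking_tape 0.57 [198.8, 212.9, 229.2, 245.3]
tray rim [array([106.6473,   0.5555,   0.1245]), array([101.7794,   0.5555,   0.1215]), array([82.8476,  0.5595,  0.1215])]
```

Emit:
servo_tool --targets "-0.2 0.3 0 0.4 0.2 0.5 36;-0.5 0.8 0 1.2 0.7 1 36;-0.74 1.29 0 2.2 1.2 1 36;-0.74 1.29 0 3.2 1.8 1 36;-0.74 1.29 0 4.2 2.4 1 36;-0.74 1.29 0 5 2.8 1 36;-0.74 1.29 0 5 2.8 1 36;-0.74 1.29 0 5 2.8 1 36"

```text
t: 29.18
position: [0.5859, 0.1403, 0.2641]
eef_rot: [-0.26, 0.966, 0.002, -0.002]
wrist_force: [-0.5, 0.3, -0.4]
opening: 0.0358
finger_force: 0.0
```

```bash
cat > cut.py <<'E'
from h import *
from lug import lugs,red
f=grab('wrist');s=get_state();print(s['t'],s['position'],yaw())
print('lugs',np.round(lugs(f,(.5605,.1275)),4))
for n,b,c in red(f):
  g=onz(f,c,.11);print('red',n,b,g.round(4),np.degrees(np.arctan2(g[1]-.1275,g[0]-.5605)))
r=det(f,'sharpener')
for q in r[:2]:
  ys,xs=np.nonzero(q['pixels']);g=onz(f,(xs.mean(),ys.mean()),.107);print('sharp',round(q['confidence'],2),q['rect'],g.round(4),np.hypot(g[0]-.5605,g[1]-.1275),np.degrees(np.arctan2(g[1]-.1275,g[0]-.5605)))
X=(.5605,.1275)
for z in(.102,.106,.110): print('rim',z,ring(f,X,[.062],z,6))
print('hub',ring(f,X,[.015],.142,6))
g=cv2.GaussianBlur(cv2.cvtColor(f['img'],cv2.COLOR_RGB2GRAY),(0,0),1.).astype(np.float32)
m=np.hypot(cv2.Sobel(g,cv2.CV_32F,1,0),cv2.Sobel(g,cv2.CV_32F,0,1))
for X in[(.5605,.1275),(.5595,.1285),(.562,.127)]:
  sc=[]
  for a in range(140,221):
    t=np.radians(a);rr=np.linspace(.036,.060,30);p=proj(f,np.c_[X[0]+rr*np.cos(t),X[1]+rr*np.sin(t),np.full(30,.106)]).astype(np.float32)
    sc.append(np.median(cv2.remap(m,p[:,0],p[:,1],cv2.INTER_LINEAR)))
  print(X,dict(zip(range(140,221),np.round(sc).astype(int).tolist())))
E
python3 cut.py
```

```text
29.2333 [0.58504052 0.13979529 0.26451024] (np.float64(120.06978359362762), array([-0.00410588,  0.00214102, -0.99998928]))
lugs [6.84674e+01 5.60500e-01 1.27500e-01 3.00000e+01 2.40000e+02]
red 445 [348, 78, 22, 31] [0.5019 0.1319 0.11  ] 175.66134599991597
red 472 [123, 168, 73, 62] [0.6651 0.026  0.11  ] -44.14424259340331
red 695 [518, 313, 105, 18] [0.58   0.4245 0.11  ] 86.25123367604054
sharp 0.95 [318.2, 177.8, 348.4, 213.3] [0.5856 0.1574 0.107 ] 0.039051857377367834 49.91036328678661
rim 0.102 [85.2469  0.5555  0.1315]
rim 0.106 [81.2394  0.5545  0.1315]
rim 0.11 [73.8065  0.5595  0.1315]
hub [79.6379  0.5605  0.1285]
(0.5605, 0.1275) {140: 9, 141: 5, 142: 3, 143: 2, 144: 1, 145: 2, 146: 4, 147: 14, 148: 35, 149: 50, 150: 54, 151: 38, 152: 25, 153: 31, 154: 67, 155: 96, 156: 56, 157: 92, 158: 88, 159: 35, 160: 16, 161: 7, 162: 4, 163: 9, 164: 30, 165: 77, 166: 66, 167: 62, 168: 27, 169: 18, 170: 15, 171: 10, 172: 7, 173: 8, 174: 6, 175: 6, 176: 6, 177: 8, 178: 9, 179: 9, 180: 9, 181: 9, 182: 9, 183: 11, 184: 12, 185: 17, 186: 19, 187: 23, 188: 26, 189: 36, 190: 36, 191: 39,
[... 996 characters left out ...]
: 5, 141: 3, 142: 2, 143: 1, 144: 1, 145: 1, 146: 3, 147: 8, 148: 24, 149: 45, 150: 54, 151: 40, 152: 25, 153: 27, 154: 57, 155: 101, 156: 57, 157: 82, 158: 92, 159: 38, 160: 20, 161: 10, 162: 5, 163: 11, 164: 31, 165: 31, 166: 22, 167: 26, 168: 21, 169: 20, 170: 14, 171: 10, 172: 8, 173: 7, 174: 6, 175: 7, 176: 7, 177: 9, 178: 10, 179: 10, 180: 9, 181: 10, 182: 13, 183: 19, 184: 21, 185: 26, 186: 30, 187: 35, 188: 32, 189: 36, 190: 38, 191: 42, 192: 32, 193: 46, 194: 84, 195: 86, 196: 63, 197: 46, 198: 26, 199: 41, 200: 35, 201: 24, 202: 30, 203: 22, 204: 20, 205: 21, 206: 27, 207: 23, 208: 40, 209: 30, 210: 11, 211: 4, 212: 3, 213: 3, 214: 3, 215: 3, 216: 3, 217: 3, 218: 3, 219: 3, 220: 3}
```

```bash
python3 -c "
from cell import finish_job
print(finish_job())"
```

```text
the job is handed in; nothing more can be done
None
```

I rebuilt the organiser and handed the job in at about 29 s of the 72 s. The long spacer and tray are seated on the shaft, the sharpener lies in the tray, and the glue stick stands at the front to within about 1°. The final checks were measurements only, as the ten views were used up. The top-camera network did not pick out the short spacer or binder clip in that last look, so I didn't confirm they hadn't moved, though no move went near them after the spacer pick.

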